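# Check the spring of the band-saw alignment mirror mount

### The arm

A 6-joint arm with a two-finger parallel gripper is mounted at the origin on the work surface. World frame = base frame: x ahead of the robot, y to its left, z up, the work surface at z = 0. Lengths are in mm, angles in rad, forces in N, time in s.
With the tool pointing down it reaches from about 300 to 875 mm from the base axis. Payload 6.4 kg.
Tool frame: the origin (TCP) lies midway between the tips of the shut fingers; the grasp point (between the pads) lies r.grip_point_offset behind it (r.grip_point_offset is the distance from the TCP to the grasp point, in mm); z points along the fingers, y is the line along which they close (so a half turn about z gives the same grasp; the last joint's range is limited). The gripper opens to 85 mm and grips with 20 to 120 N. Pads are 22 mm wide; open, the fingers measure 114 mm over their backs; the gripper's body (76 mm by 85 mm) begins 54 mm behind the grasp point. The pads swing forward as they close: fully open they stand 13 mm farther back than shut.
Start: joints at [-1.486, 0.181, 1.607, -0, 1.354, -0.206], TCP at [164.879, -550.868, 231.288] pointing down, gripper open.
Joint ranges: [-2.99, 2.99], [-0.89, 2.07], [0.3, 2.58], [-1.14, 4.28], [0, 2.63], [-3.12, 3.12]. Speed limits (rad/s): [2.57, 2.57, 3.01, 3.14, 3.14, 3.14].

### API

Orientations are given as a unit quaternion [w, x, y, z].
In Python, from workcell import state, read_camera, r gives the robot as it stands.
- The arm moves only by the tool jog_arm, never from a script. Its argument "motion" is one flat list of numbers, 7 for each row, row after row: the finger opening in cm, from 0 to 8.54, then the shift along the world's x, y, z in cm, then the turn, a rotation vector about the world's x, y, z in degrees. In form: [jaw, x, y, z, wx, wy, wz, jaw, x, y, z, wx, wy, wz, ...]. A call has 1 to 12 rows; each row shifts and turns the commanded pose from where the row before left it; what a row does not reach is not made up. A row lasts 1/8 s, in which the tool goes at most 62.5 mm and 10.7 degrees, less where a joint would pass 70% of its speed; a pose out of reach is approached as far as the arm can. A call with a gripper value outside its range is refused whole. The fingers move at their own pace and stop on an object; the grip force is fixed at half the most. Time passes only in rows, so rows that do not move let the fingers close. It gives the time, the measured TCP pose, the force, the opening and the grip force at its end, in the units of the state.
- state(): the state, without advancing time (a new reading comes with each control period).
- read_camera(name): name is "scene" or "top"; returns a dict with "frame" (384x512x3 uint8, red, green, blue), "camera_matrix" (3x3 intrinsics, pixels), "extrinsics" (4x4, takes a point from camera to world coordinates). Camera axes: x right, y up, looking along -z (the intrinsics and any distortion apply to the point x, -y, -z); pixel columns grow to the right and rows downward; lengths in mm; the calibration is good to about 2 mm. A picture is of the moment at which its call begins. There is no depth.
- r.finish_job(): hands the job in; it is judged then, once.
The state is a dict: "clock": time; "joints": joint angles; "dq": joint speeds; "tau": joint torques, N m; "ee_pos": TCP position; "eef_rot": TCP orientation; "force": force on the tool from outside, world axes, zero at the start; "wrist_torque": the same for the moment, N m; "finger_gap": finger opening in mm; "gripper_force": force on a finger pad.
Only numpy, scipy, OpenCV 4.12 (cv2) and the standard library are available. Lean on these libraries where they do the work, as an engineer would, in place of code of your own. Each camera call takes 0.05 s, during which the arm holds its last target. There are 200 camera calls.

### The job

Two small tilting mirror mounts from the band saw's alignment kit stand on the bench. On the mount with the orange corner pad, press down on the pad with the fingertips until its black needle is level with the red mark on its scale (do not run on past the mark), keep it there for about a second, then let go so that the plate springs fully back up. Do not touch the mirrors, leave the mount with the blue pad unpressed, do not shift the red mark, and do not lift or push away any of the things lying about.

Things in the scene. Friction and masses are not known exactly. Their poses are not given: they have to be found in the camera images.
- orange: the mount with the orange pad, fixed to the bench, yaw varies: dark base 170 x 130 x 12 mm. Origin on the bench, +x towards its scale, z up. Its aluminium tilt plate (125 x 110 x 10 mm, top 57 mm above the bench) is hinged along the robot-side edge on a line along y at x = -60 mm, 52 mm up; a spring sits under its far-left corner.
- orange_pad_top (a point): centre of the top of the round orange press pad (28 mm wide, 20 mm flat top, 14 mm tall) on the plate's far-left corner, 71 mm above the bench at rest, 100 mm from the hinge line; frame as the mount's, tilting with the plate. Pressed, it sinks against the spring: 3 to 4 N to start, about 9 N at the deepest mark; it springs back when let go.
- orange_plate (a joint): tilt of the orange mount's plate in rad: 0 = fully up at rest, grows as the pad is pressed, 0.27 = hard stop. The needle sinks 150 mm x sin(tilt), the pad's centre about 100 mm x sin(tilt).
- orange_needle_tip (a point): free tip of the orange mount's black needle (a level bar 5 mm thick carried on the plate, 150 mm from the hinge, lying across the far face of the upright white scale); 52 mm above the bench at rest. It sinks 1.5 times as far as the pad's centre.
- orange_mark_tip (a point): tip of the red mark (5 mm thick bar with a small red block, 10 x 8 x 14 mm, at the scale's edge) on the orange mount's white scale (56 mm wide, 58 mm tall, top 66 mm above the bench), on its far face next to the needle's tip; set 16 to 31 mm below the needle's resting height, different every time. The mark stays where it is set unless knocked.
- orange_mirror_mid (a point): centre of the top of the round pale-blue mirror (60 mm across with its black rim, 5 mm thick) lying on the orange mount's plate, 50 mm towards the hinge and 49 mm to the right (-y of the pad's frame) from the pad's centre. Not to be touched.
- blue_pad_top (a point): top of the blue pad of the other, otherwise identical mount (same sizes, its own needle and red mark). Not to be pressed.
- blue_plate (a joint): tilt of the blue-pad mount's plate in rad: 0 = fully up; it must stay there.
- blue_mirror_mid (a point): centre of the top of the mirror on the blue-pad mount (60 mm across). Not to be touched.
- foam_block: loose pale green foam block, 110 x 70 x 50 mm, origin under its centre
- foam_offcut: loose pale green L-shaped foam offcut, 60 x 50 x 42 mm, origin under its centre
- glue_jar: loose glue jar with yellow cap, 56 mm across, 85 mm tall, origin under its centre
- bench_brush: loose brush lying flat, origin under its middle
- screwdriver: loose screwdriver lying flat, origin under its middle
- try_square: loose try square lying flat: wooden stock 18 x 100 x 16 mm centred on the origin, steel blade 130 x 28 mm along +x
- sanding_block: loose cork sanding block, 90 x 50 x 35 mm, origin under its centre
Things that resemble listed ones, but are neither listed nor needed, are in the scene too. What is shaped like the orange but turquoise or yellow is not meant. What is shaped like the part that bears blue_pad_top but purple is not meant.

How it is judged (in metres and radians):
On the way:
1. the fingers press the orange pad and keep the needle level with the red mark (within 5 mm) for 0.6 s (z of orange_needle_tip in the frame of orange_mark_tip between -0.005 and 0.005 m and contact force between the fingers and orange_plate_c0 above 0.5 N), for 0.6 s.
At the end, for the whole second after the job is handed in: the orange mount's plate is let go and back up (tilt under 0.02 rad) and at rest, the blue one is up too, the red mark has not shifted (3 mm) and no loose thing has moved more than 25 mm (value of joint each of orange_plate, blue_plate below 0.02 rad and velocity of joint orange_plate below 0.05 rad/s and distance of orange_mark_tip from where it was at the start of the episode below 0.003 m and not (distance of foam_block from where it was at the start of the episode above 0.025 m) and not (distance of foam_offcut from where it was at the start of the episode above 0.025 m) and not (distance of glue_jar from where it was at the start of the episode above 0.025 m) and not (distance of bench_brush from where it was at the start of the episode above 0.025 m) and not (distance of screwdriver from where it was at the start of the episode above 0.025 m) and not (distance of try_square from where it was at the start of the episode above 0.025 m) and not (distance of sanding_block from where it was at the start of the episode above 0.025 m)); the robot touches nothing.
It fails at once if the needle runs more than 10 mm below the red mark (z of orange_needle_tip in the frame of orange_mark_tip below -0.01 m).
It fails at once if a mirror is touched (over 0.5 N) (contact force between anything else and orange_plate_c1 above 0.5 N or contact force between anything else and blue_plate_c1 above 0.5 N).
It fails at once if the blue-pad mount is pressed (tilt over 0.03 rad) (value of joint blue_plate above 0.03 rad).
It fails at once if the red mark is shifted by more than 3 mm (distance of orange_mark_tip from where it was at the start of the episode above 0.003 m).
It fails at once if a loose thing is lifted or pushed away (moved more than 25 mm) (distance of any of foam_block, foam_offcut, glue_jar, bench_brush, screwdriver, try_square, sanding_block from where it was at the start of the episode above 0.025 m).
It also fails if it takes over 40 s, if anything falls off the work surface, if the arm or the gripper's body presses on something with over 40 N, if the wrist force passes 120 N, or if a joint passes its speed limit or range.

## Working session

There is one attempt and no reset: what is moved stays moved. The work goes in short steps, Python scripts to look and compute and a tool call to move; the robot and the scene stay as the last step left them, time stands still between calls to the robot, and variables do not carry over. Pictures are saved under pics/ and viewed, at most 10 in all, crops included, and the job is handed in when it is done.

Besides the shell and the picture viewer there is one more tool, called after ">>>" as name(argument=value, ...), one argument or row to a line, values as JSON. jog_arm: Moves the arm, as the interface text tells. Its arguments: {"type":"object","properties":{"motion":{"type":"array"}},"required":["motion"]}

```bash
mkdir -p pics; cat > h.py <<'E'
import numpy as np, cv2
from workcell import state, read_camera, r
def snap(n):
    c=read_camera(n); return c['frame'],np.array(c['camera_matrix']),np.array(c['extrinsics'])
def ray(K,T,u,v):
    d=np.linalg.solve(K,[u,v,1.]); d=np.array([d[0],-d[1],-d[2]]); return T[:3,3],T[:3,:3]@d
def onz(K,T,u,v,z):
    o,d=ray(K,T,u,v); return o+d*(z-o[2])/d[2]
def proj(K,T,p):
    q=np.linalg.inv(T)@np.r_[p,1]; q=K@[q[0],-q[1],-q[2]]; return q[:2]/q[2]
def save(f,name,s=1): cv2.imwrite('pics/'+name,cv2.resize(f,None,fx=s,fy=s,interpolation=cv2.INTER_CUBIC)[:,:,::-1])
E
python3 - <<'E'
from h import *
for n in('top','scene'):
    f,K,T=snap(n); save(f,n+'0.png',1.5); print(n,K.round(1).tolist(),T.round(3).tolist())
E
```

```text
top [[417.1, 0.0, 253.1], [0.0, 417.1, 192.9], [0.0, 0.0, 1.0]] [[-0.001, 0.992, -0.124, 321.421], [-1.0, -0.001, 0.003, 17.522], [0.003, 0.124, 0.992, 1548.209], [0.0, 0.0, 0.0, 1.0]]
scene [[483.5, 0.0, 257.6], [0.0, 483.5, 194.0], [0.0, 0.0, 1.0]] [[0.244, -0.802, 0.545, 1230.648], [0.97, 0.202, -0.137, -180.862], [-0.0, 0.562, 0.827, 1184.421], [0.0, 0.0, 0.0, 1.0]]
```

View pics/top0.png

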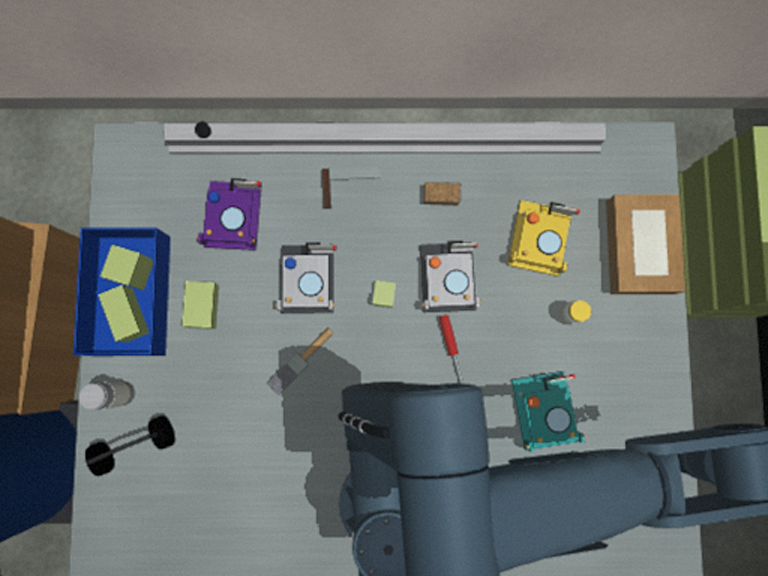

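View pics/scene0.png

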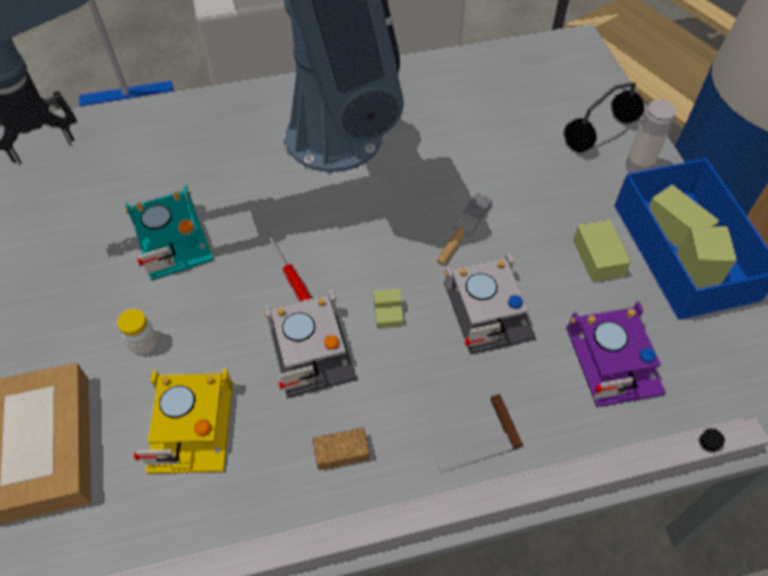

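The top view (1.5x) shows orange pads at (435,263) on the grey aluminium mount, (533,217) on the yellow one and (534,402) on the turquoise one. The grey mount is the one meant, because yellow and turquoise bodies are excluded. In the scene view its pad is at (332,342), with the scale at (297,378). I'll measure it and confirm in one crop.

```bash
cat > m.py <<'E'
from h import *
def cents(f,lo,hi,roi):
    h=cv2.cvtColor(f,cv2.COLOR_RGB2HSV); m=cv2.inRange(h,lo,hi); x0,y0,x1,y1=roi
    k=np.zeros_like(m);k[y0:y1,x0:x1]=m[y0:y1,x0:x1]
    n,l,s,c=cv2.connectedComponentsWithStats(k); return [(s[i].tolist(),c[i].round(2).tolist()) for i in range(1,n) if s[i][4]>4]
E
python3 - <<'E'
from m import *
f,K,T=snap('top'); g,K2,T2=snap('scene')
ro=(270,150,330,215); rs=(170,185,245,270)
for im,k,t,roi in((f,K,T,ro),(g,K2,T2,rs)):
    for nm,lo,hi in(('orange',(7,150,120),(16,255,255)),('mirror',(90,30,130),(112,140,255)),('red',(0,130,90),(4,255,255))):
        for s,c in cents(im,lo,hi,roi): print(nm,s,c,[onz(k,t,*c,z).round(1).tolist() for z in ((68,) if nm=='orange' else (62,) if nm=='mirror' else (28,50))])
a=cv2.resize(f[155:215,270:330],(390,390),interpolation=cv2.INTER_CUBIC); b=cv2.resize(g[235:267,178:220],(410,390*410//410),interpolation=cv2.INTER_CUBIC)
save(np.hstack([a,b]),'crop.png')
E
```

```text
orange [287, 172, 6, 6, 32] [289.5, 174.5] [[572.6, -117.7, 68.0]]
mirror [297, 180, 15, 16, 182] [303.99, 187.58] [[525.9, -169.8, 62.0]]
red [293, 210, 7, 5, 26] [295.81, 212.31] [[439.4, -142.7, 28.0], [437.7, -140.4, 50.0]]
orange [216, 224, 10, 9, 67] [220.61, 227.72] [[576.6, -117.7, 68.0]]
mirror [189, 209, 20, 17, 274] [198.47, 216.97] [[525.3, -168.9, 62.0]]
red [191, 185, 16, 16, 134] [199.1, 192.04] [[420.9, -151.8, 28.0], [436.3, -152.3, 50.0]]
red [186, 254, 13, 5, 25] [190.96, 255.72] [[618.2, -209.4, 28.0], [629.8, -208.9, 50.0]]
```

View pics/crop.png

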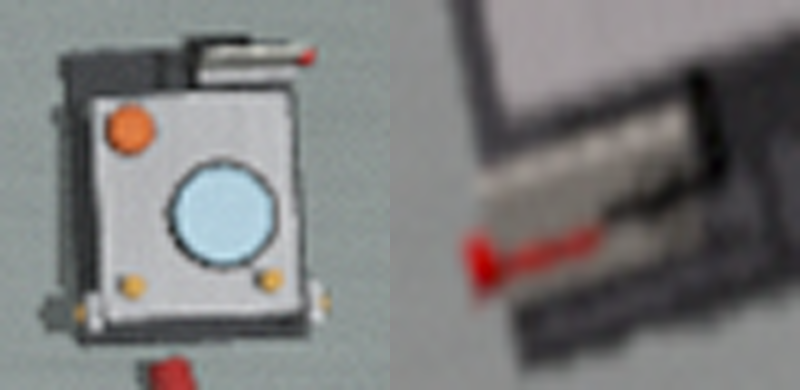

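The crop confirms the grey mount. Its orange pad is at the far-left corner, the red mark is on the scale at crop (600,238), and there is a dark bar near (610,216). I'll check the heights on the scale by casting rays onto its far-face plane.

```bash
cat >> m.py <<'E'
PAD=np.array([574.5,-117.7]); MIR=np.array([525.6,-169.3]); v=MIR-PAD
YAW=np.arctan2(v[1],v[0])-np.arctan2(-49,-50); X=np.array([np.cos(YAW),np.sin(YAW)]); Y=np.array([-X[1],X[0]])
def onface(K,T,u,v,dx=50):
    o,d=ray(K,T,u,v); s=(PAD@X+dx-o[:2]@X)/(d[:2]@X); p=o+d*s; return (p[:2]-PAD)@Y,p[2]
def rect(f,K,T,px=8):  # far face rectified, y from -90..10 (left=-y in view from afar -> as seen), z 0..75
    ys=np.arange(-95,5,1/px); zs=np.arange(75,0,-1/px); mx=np.zeros((len(zs),len(ys)),np.float32); my=mx.copy()
    P0=[np.r_[PAD+X*50+Y*y,z] for y,z in((-95,75),(5,75),(5,0),(-95,0))]
    src=np.float32([proj(K,T,p) for p in P0]); W,H=100*px,75*px
    M=cv2.getPerspectiveTransform(src,np.float32([[0,0],[W,0],[W,H],[0,H]]))
    return cv2.warpPerspective(f,M,(W,H),flags=cv2.INTER_CUBIC)
E
python3 - <<'E'
from m import *
print(np.degrees(YAW))
a=np.mean([snap('scene')[0].astype(float) for _ in range(4)],0).astype(np.uint8); g,K,T=snap('scene'); b=rect(a,K,T)
for z in range(10,75,10): cv2.line(b,(0,(75-z)*8),(15,(75-z)*8),(0,255,0),2)
for y in range(-90,5,10): cv2.line(b,((y+95)*8,0),((y+95)*8,15),(0,255,0),2)
save(b,'rect.png')
E
```

```text
2.1176449899942513
```

View pics/rect.png

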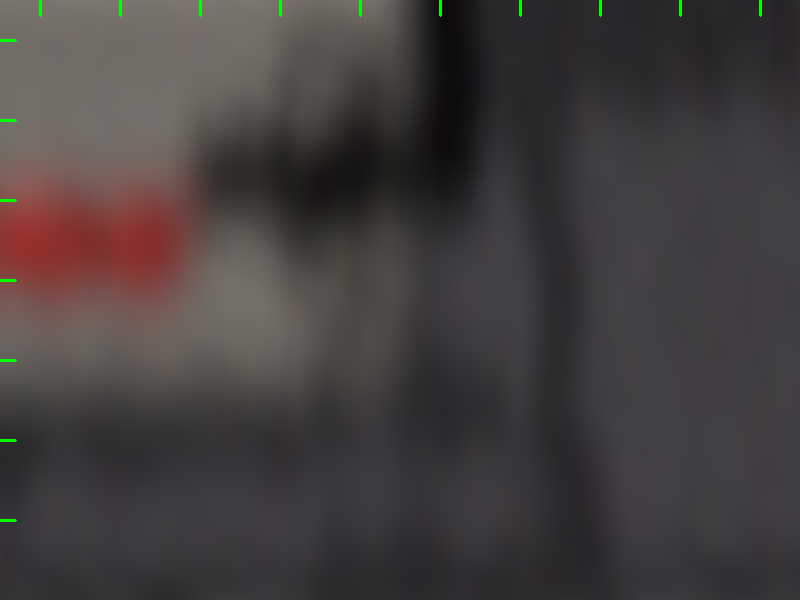

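```bash
python3 - <<'E'
from m import *
f,K,T=snap('top')
for s,c in cents(f,(0,110,90),(6,255,255),(305,155,325,172)): print('top red',s,c,[onz(K,T,*c,z).round(1).tolist() for z in(20,40)])
g,K,T=snap('scene')
for s,c in cents(g,(0,130,90),(6,255,255),(180,245,206,262)): print('sc red',s,c)
# profiles along z on plane
for y0 in(-85,-78,-73,-65,-60,-55,-50):
    row=[]
    for z in range(100,10,-5):
        u,v=proj(K,T,np.r_[PAD+X*50+Y*y0,z]); p=cv2.getRectSubPix(g,(1,1),(u,v))[0,0]; row.append('%d/%d'%(p[0],p[1]))
    print(y0,row)
big=cv2.resize(g[233:265,182:222],(800,640)[:2],interpolation=cv2.INTER_NEAREST)[:600]; save(big,'near.png')
E
```

```text
sc red [186, 254, 13, 5, 26] [190.81, 255.77]
-85 ['77/73', '81/77', '114/108', '144/137', '143/136', '124/118', '117/110', '115/110', '115/109', '118/99', '124/74', '131/52', '127/67', '117/95', '99/90', '72/68', '57/54', '58/55']
-78 ['67/64', '71/67', '107/101', '141/134', '142/135', '123/117', '115/108', '116/110', '117/111', '120/100', '130/77', '134/57', '127/64', '114/87', '96/88', '69/66', '53/50', '55/53']
-73 ['56/52', '57/53', '105/100', '135/129', '136/130', '125/119', '117/111', '114/109', '112/106', '109/92', '113/74', '121/62', '122/83', '115/98', '97/89', '71/68', '55/53', '56/54']
-65 ['62/59', '60/57', '99/95', '136/129', '139/132', '124/118', '116/110', '105/100', '82/77', '57/54', '62/59', '94/89', '112/107', '114/109', '98/93', '70/66', '58/53', '58/55']
-60 ['61/56', '65/61', '109/104', '143/136', '140/134', '121/115', '104/98', '89/85', '67/64', '38/34', '44/42', '75/70', '95/90', '103/97', '94/89', '72/68', '51/50', '55/55']
-55 ['59/56', '62/60', '104/98', '138/132', '139/133', '114/109', '93/88', '83/78', '67/63', '40/37', '34/31', '56/53', '79/76', '89/83', '78/74', '61/59', '55/53', '57/56']
-50 ['51/51', '63/60', '108/102', '140/132', '140/131', '117/110', '91/85', '67/63', '45/42', '25/20', '37/37', '62/58', '75/68', '77/72', '74/70', '66/63', '59/55', '61/58']
```

View pics/near.png

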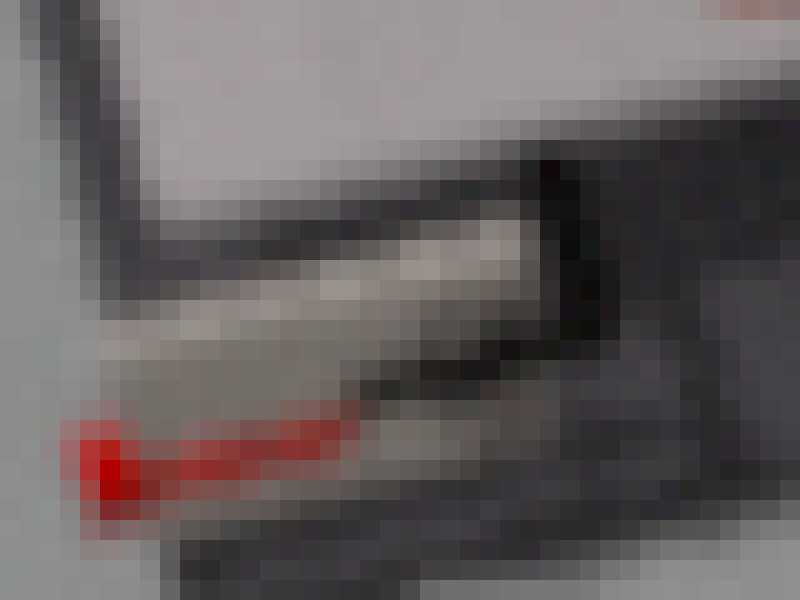

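The view (20x) shows the red block at (110,480) and the red bar running to (350,420). The black needle runs from (560,330) to (370,390), and the scale's top edge goes from (120,350) to (520,265). The mark looks shallow, roughly 15–18 mm below the needle. I'll go above the pad with the fingers shut.

>>> jog_arm(
  motion=[0,3.4,3.6,0,0,0,0,0,3.4,3.6,0,0,0,0,0,3.4,3.6,0,0,0,0,0,3.4,3.6,0,0,0,0,0,3.4,3.6,0,0,0,0,0,3.4,3.6,0,0,0,0,0,3.4,3.6,0,0,0,0,0,3.4,3.6,0,0,0,0,0,3.4,3.6,0,0,0,0,0,3.4,3.6,0,0,0,0,0,3.4,3.6,0,0,0,0,0,3.4,3.6,0,0,0,0],
)

```text
clock: 2.05
ee_pos: [574.0, -117.5, 231.5]
eef_rot: [0.0, 0.989, 0.145, 0.0]
force: [0.4, -0.3, 1.0]
finger_gap: 0.3
gripper_force: 0.0
```

>>> jog_arm(
  motion=[0,0,0,-4,0,0,0,0,0,0,-4,0,0,0,0,0,0,-4,0,0,0,0,0,0,-2.5,0,0,0,0,0,0,0,0,0,0],
)

```text
clock: 2.68
ee_pos: [571.2, -118.1, 84.1]
eef_rot: [-0.001, 0.989, 0.145, -0.002]
force: [-0.2, 0.4, -0.3]
finger_gap: -0.1
gripper_force: 0.0
```

```bash
python3 - <<'E'
from m import *
s=state(); print(s['ee_pos'],s['force'])
g,K,T=snap('scene'); f,K1,T1=snap('top')
a=cv2.resize(g[205:269,180:260],(500,400),interpolation=cv2.INTER_NEAREST); b=cv2.resize(f[155:215,270:330],(300,400),interpolation=cv2.INTER_CUBIC); save(np.hstack([a,b]),'above.png')
E
```

```text
[ 571.1512209  -118.13361222   84.07477454] [-0.24464187  0.42090369 -0.27417015]
```

View pics/above.png

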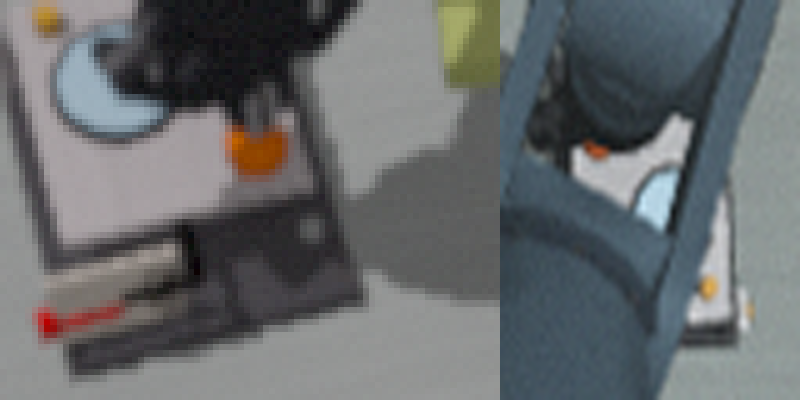

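The picture shows the fingertips at (260,125), directly above the orange pad at (258,150), and clear of the mirror. I'll lower to contact.

>>> jog_arm(
  motion=[0,0.3,0,-0.8,0,0,0,0,0,0,-0.2,0,0,0,0,0,0,-0.2,0,0,0,0,0,0,-0.2,0,0,0,0,0,0,0,0,0,0],
)

```text
clock: 3.4
ee_pos: [575.8, -118.8, 72.2]
eef_rot: [-0.0, 0.989, 0.145, -0.0]
force: [0.8, -1.0, 0.2]
finger_gap: -0.2
gripper_force: 0.0
```

>>> jog_arm(
  motion=[0,0,0,-0.2,0,0,0,0,0,0,-0.2,0,0,0,0,0,0,-0.2,0,0,0,0,0,0,0,0,0,0],
)

```text
clock: 3.9
ee_pos: [576.8, -119.0, 66.9]
eef_rot: [0.0, 0.989, 0.145, 0.001]
force: [1.5, 1.7, 5.3]
finger_gap: 0.1
gripper_force: 2.6
```

```bash
cat > w.py <<'E'
from m import *
import sys
s=state(); print(np.round(s['ee_pos'],1),np.round(s['force'],1))
g,K,T=snap('scene')
for n in range(1): print('red',[c for _,c in cents(g,(0,130,90),(6,255,255),(180,245,206,262))])
for y0 in(-82,-78,-74,-65,-62,-59,-56):
    print(y0,[int(p) for p in [cv2.getRectSubPix(g,(1,1),tuple(map(float,proj(K,T,np.r_[PAD+X*50+Y*y0,z]))))[0,0][1] for z in range(80,10,-4)]])
E
python3 w.py
```

```text
[ 576.8 -119.    66.9] [1.5 1.7 5.3]
red [[191.28, 255.64]]
-82 [137, 127, 118, 116, 116, 115, 111, 95, 74, 55, 77, 92, 98, 83, 64, 51, 54, 59]
-78 [142, 127, 118, 116, 117, 115, 107, 92, 66, 59, 70, 92, 95, 84, 68, 53, 52, 57]
-74 [138, 126, 118, 116, 116, 113, 106, 93, 71, 62, 76, 95, 99, 90, 67, 56, 55, 62]
-65 [139, 126, 118, 114, 115, 108, 93, 71, 54, 64, 89, 105, 100, 86, 66, 58, 58, 65]
-62 [136, 126, 114, 111, 111, 105, 92, 65, 52, 55, 83, 100, 104, 91, 68, 54, 56, 61]
-59 [141, 123, 107, 97, 93, 94, 83, 62, 43, 48, 71, 90, 98, 83, 66, 49, 49, 48]
-56 [141, 118, 101, 90, 85, 82, 68, 48, 30, 46, 70, 89, 87, 78, 63, 55, 52, 52]
```

```bash
python3 - <<'E'
from m import *
_,K1,T1=snap('top'); g,K2,T2=snap('scene')
t0=cv2.resize(cv2.imread('pics/top0.png')[:,:,::-1],(512,384),interpolation=cv2.INTER_AREA).astype(float)
g=g.astype(float)
def red(im,x0,y0,x1,y1):
    s=im[y0:y1,x0:x1]; w=np.clip(s[...,0]-np.maximum(s[...,1],s[...,2])-25,0,None); yy,xx=np.mgrid[y0:y1,x0:x1]; return (w*xx).sum()/w.sum(),(w*yy).sum()/w.sum(),w.sum()
def tri(a,b):
    o1,d1=ray(K1,T1,*a);o2,d2=ray(K2,T2,*b); d1/=np.linalg.norm(d1);d2/=np.linalg.norm(d2)
    s=np.linalg.lstsq(np.c_[d1,-d2],o2-o1,rcond=None)[0]; p,q=o1+d1*s[0],o2+d2*s[1]; return ((p+q)/2).round(1),np.linalg.norm(p-q).round(1)
# (top block roi, scene block roi): orange,blue,purple,yellow
R={'orange':((313,160,322,168),(183,251,190,261)),'blue':((219,161,228,170),(307,224,314,234)),'purple':((168,119,178,127),(394,255,402,266)),'yellow':((379,136,389,145),(88,300,95,309))}
for n,(a,b) in R.items():
    ra,rb=red(t0,*a),red(g,*b); print(n,np.round(ra,1),np.round(rb,1),tri(ra[:2],rb[:2]))
E
```

```text
orange [316.7 163.4 201. ] [ 187.1  256.1 1390. ] (array([ 619.9, -220.5,   34.5]), np.float64(2.5))
blue [222.4 164.9 439. ] [ 311.3  227.2 1692. ] (array([614.9, 126.5,  32.1]), np.float64(0.5))
purple [172. 122. 599.] [ 398.9  258.7 1958. ] (array([771.8, 312.2,  53.5]), np.float64(0.4))
yellow [385.  140.4 442. ] [  90.9  303.8 1676. ] (array([ 701.4, -469.6,   54.4]), np.float64(2.4))
```

>>> jog_arm(
  motion=[0,0,0,-0.2,0,0,0,0,0,0,-0.2,0,0,0,0,0,0,-0.1,0,0,0,0,0,0,0,0,0,0],
)

```text
clock: 4.55
ee_pos: [577.3, -119.0, 62.3]
eef_rot: [0.0, 0.989, 0.145, 0.001]
force: [2.4, 2.6, 6.3]
finger_gap: -0.1
gripper_force: 3.3
```

```bash
python3 w.py; python3 - <<'E'
from m import *
g,K,T=snap('scene'); save(cv2.resize(g[233:265,182:222],(750,600),interpolation=cv2.INTER_NEAREST),'press.png')
E
```

```text
[ 577.3 -119.    62.3] [2.4 2.6 6.3]
red [[190.96, 255.7]]
-82 [137, 127, 118, 116, 116, 115, 112, 94, 73, 56, 77, 93, 98, 83, 64, 53, 57, 61]
-78 [141, 126, 118, 115, 115, 114, 107, 92, 65, 58, 69, 91, 95, 83, 66, 53, 54, 59]
-74 [136, 126, 118, 115, 116, 114, 109, 94, 71, 63, 76, 94, 99, 89, 67, 58, 57, 62]
-65 [139, 126, 119, 116, 116, 116, 113, 106, 85, 63, 51, 69, 79, 79, 63, 58, 58, 63]
-62 [135, 125, 115, 112, 111, 110, 107, 94, 74, 56, 53, 68, 81, 81, 67, 57, 54, 58]
-59 [140, 122, 105, 96, 94, 98, 95, 85, 70, 53, 53, 64, 80, 75, 65, 51, 46, 45]
-56 [139, 119, 101, 90, 86, 86, 84, 81, 75, 59, 54, 67, 75, 72, 61, 49, 43, 40]
```

View pics/press.png

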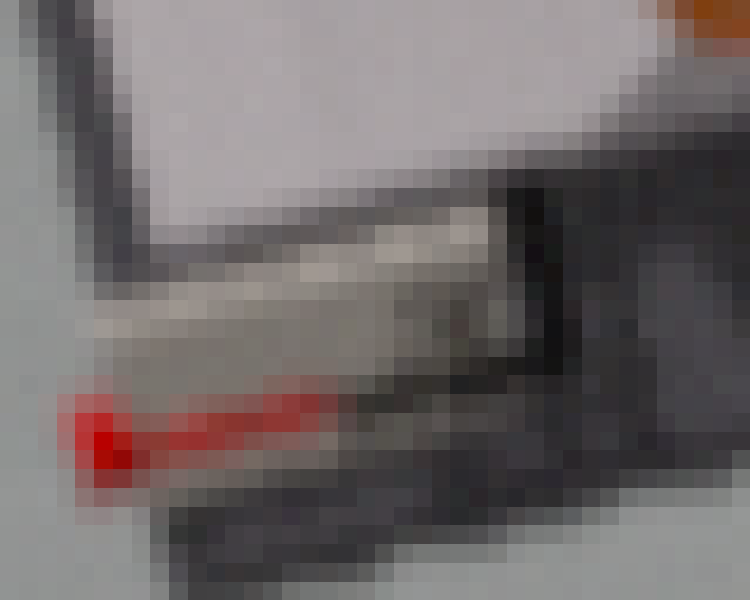

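The needle at (450,385) is now about in line with the red bar, which ends at (330,395). The red block triangulates to about 17 mm below the needle's rest height, and the finger depth and force put the sink at about 14–15 mm. I'll go slightly lower and hold.

>>> jog_arm(
  motion=[0,0,0,-0.15,0,0,0,0,0,0,0,0,0,0,0,0,0,0,0,0,0,0,0,0,0,0,0,0,0,0,0,0,0,0,0,0,0,0,0,0,0,0,0,0,0,0,0,0,0,0,0,0,0,0,0,0,0,0,0,0,0,0,0,0,0,0,0,0,0,0],
)

```text
clock: 5.9
ee_pos: [577.4, -119.0, 61.0]
eef_rot: [0.001, 0.989, 0.145, 0.002]
force: [2.4, 1.1, 6.4]
finger_gap: -0.1
gripper_force: 3.5
```

```bash
python3 w.py
```

```text
[ 577.4 -119.    61. ] [2.4 1.1 6.4]
red [[190.86, 255.79]]
-82 [137, 127, 117, 114, 115, 115, 112, 95, 74, 56, 77, 92, 98, 82, 63, 50, 53, 58]
-78 [141, 126, 119, 115, 114, 115, 108, 92, 65, 58, 69, 93, 96, 84, 65, 54, 55, 60]
-74 [138, 127, 118, 114, 115, 114, 109, 96, 74, 64, 73, 93, 98, 89, 68, 58, 57, 61]
-65 [140, 126, 119, 115, 115, 115, 114, 111, 96, 75, 55, 59, 67, 69, 58, 53, 54, 61]
-62 [135, 126, 116, 112, 111, 110, 108, 100, 85, 66, 51, 60, 73, 78, 62, 51, 48, 51]
-59 [140, 123, 105, 96, 94, 97, 97, 88, 73, 53, 47, 53, 68, 69, 62, 50, 46, 44]
-56 [140, 120, 100, 89, 87, 87, 85, 83, 73, 55, 43, 45, 58, 61, 58, 48, 44, 43]
```

The best estimate puts the needle at about 16 mm and the mark at about 17 mm. I'll centre it 1 mm lower, hold once more, then let go.

>>> jog_arm(
  motion=[0,0,0,-0.08,0,0,0,0,0,0,0,0,0,0,0,0,0,0,0,0,0,0,0,0,0,0,0,0,0,0,0,0,0,0,0,0,0,0,0,0,0,0,0,0,0,0,0,0,0,0,0,0,0,0,0,0,0,0,0,0,0,0,0],
)

```text
clock: 7.08
ee_pos: [577.5, -119.0, 60.2]
eef_rot: [0.001, 0.989, 0.145, 0.002]
force: [2.6, 1.4, 7.3]
finger_gap: 0.1
gripper_force: 3.6
```

>>> jog_arm(
  motion=[0,0,0,0.4,0,0,0,0,0,0,0.5,0,0,0,0,0,0,1,0,0,0,0,0,0,2.5,0,0,0,0,0,0,4,0,0,0,0,0,0,4,0,0,0,0,0,0,3,0,0,0,0,0,0,0,0,0,0,0,0,0,0,0,0,0,0,0,0,0,0,0,0],
)

```text
clock: 8.32
ee_pos: [574.8, -118.5, 211.0]
eef_rot: [-0.001, 0.989, 0.145, -0.001]
force: [-0.4, -0.5, 0.4]
finger_gap: -0.1
gripper_force: 0.0
```

```bash
python3 w.py; python3 - <<'E'
from m import *
g,K,T=snap('scene'); save(g,'end.png',1.5)
E
```

```text
[ 574.8 -118.5  211. ] [-0.4 -0.5  0.4]
red [[190.81, 255.81]]
-82 [137, 127, 117, 115, 115, 115, 112, 94, 74, 57, 74, 90, 98, 83, 64, 50, 53, 59]
-78 [140, 124, 118, 116, 116, 113, 107, 93, 67, 59, 70, 91, 94, 83, 65, 52, 53, 59]
-74 [137, 128, 119, 116, 116, 113, 106, 90, 69, 64, 79, 96, 100, 92, 67, 55, 55, 63]
-65 [140, 127, 119, 113, 104, 80, 59, 48, 76, 98, 113, 113, 103, 86, 63, 57, 58, 64]
-62 [136, 126, 115, 109, 97, 76, 51, 48, 66, 90, 106, 111, 106, 87, 66, 55, 58, 62]
-59 [142, 124, 104, 92, 80, 68, 45, 39, 47, 70, 89, 101, 101, 84, 66, 50, 54, 59]
-56 [141, 120, 101, 88, 82, 69, 48, 32, 39, 60, 80, 92, 89, 77, 60, 55, 56, 62]
```

View pics/end.png

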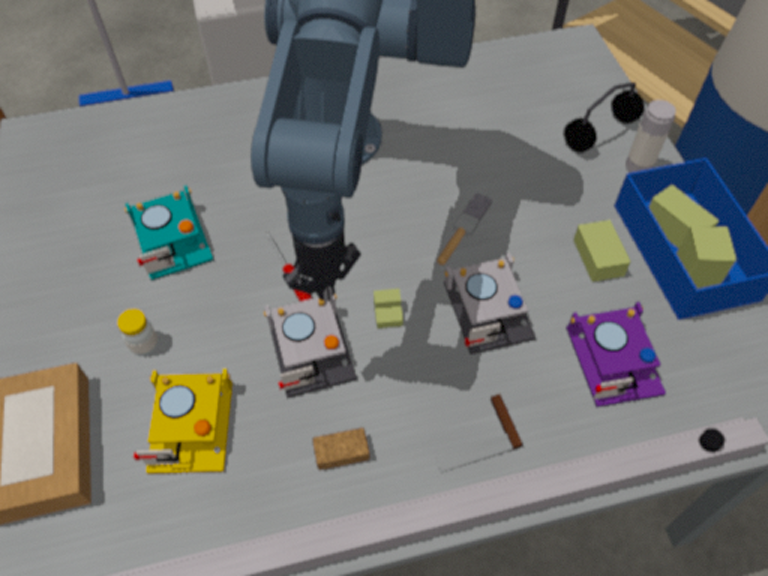

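The scene view shows the needle back up at rest, the red mark unmoved at about (290,384), and the loose things in place. I'm handing the job in.

```bash
python3 -c "
from workcell import r
print(r.finish_job())"
```

```text
the job is handed in; nothing more can be done
None
```

I pressed the orange pad until the needle was level with the red mark as best I could measure (uncertain by a few mm), held it for just over two seconds and let go. The plate sprang back up, nothing else looked disturbed, and the job is handed in, but no verdict came back.

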